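# Release the large ball from the joystick ramp into the pot

## Task

Catch the larger of the two wooden balls waiting on the twin-lane ramp: stand the black two-handled pot on the table under the open end of that ball's lane, then tilt the ramp's joystick towards that side, hold it over until the ball has rolled out into the pot, and let the stick spring back to the middle. Leave the pot standing upright with the ball in it and the smaller ball waiting behind its own gate. Do not touch either ball with the robot, and leave the other things on the table where they are.

Things in the scene. Friction and masses are not known exactly. Their poses are not given: they have to be found in the camera images.
- ramp: Pale wooden ball ramp fixed to the table, 330 mm long (own y), 80 mm deep (x). Origin: underside centre, z up; at yaw 0 x points away from the robot, +y to its left. Joystick on a grey housing in the middle, top 123 mm high. One open-topped lane runs outwards to +y, one to -y, 56 mm wide, falling 7 degrees, rails 18 mm high. The plinth under the lanes ends at y = +-125 mm.
- lip_left (a point): Open end of the +y lane, middle of the floor's edge: 165 mm from the ramp's origin, 92 mm above the table; the floor is 8 mm thick. The large ball leaves it at about 0.35 m/s and falls into a pot whose centre stands 25 to 50 mm further out along the lane (best 40; the pot's near rim is then 15 mm under the lip, with 24 mm between them).
- lip_right (a point): The same for the -y lane: its open end, 165 mm to the -y side of the ramp's origin, 92 mm above the table.
- gate_spot_left (a point): Where the +y lane's gate, an upright aluminium plate, crosses the lane floor (117 mm from the ramp's origin). At rest it stands 17 mm above the floor and stops the ball.
- gate_spot_right (a point): The same for the -y lane.
- stick (a joint): Joystick tilt about the ramp's x axis, rad: 0 upright (rest), positive towards the ramp's +y, stops at +-0.45. Sprung to centre, 1.2 N m/rad: about 5 N at the knob fully over. Tilting to +y sinks the +y lane's gate 70 mm per rad (flush with the floor at 0.25, clear of the ball from 0.32) while the other gate rises and stays shut; to -y the reverse. Gates follow the stick back.
- stick_knob (a point): Centre of the joystick's round black knob (34 mm diameter), 112 mm above the pivot along the stick; the pivot is 120 mm above the table above the ramp's origin, so the knob centre is 232 mm high at rest. Below the knob is a 14 mm steel rod.
- large_ball_center (a point): Centre of the large wooden ball, 44 mm diameter, 35 g or so, starting behind the gate of one of the two lanes.
- small_ball_center (a point): Centre of the small wooden ball, 30 mm diameter, behind the gate of the other lane.
- pot: Black plastic round pot, 110 mm outside diameter, 60 mm high, wall 4 mm, floor 5 mm, open at the top, about 160 g. Origin: centre of its underside, z up. Two straight bar grips, one along its own +x and one along -x, each reaching from the wall (55 mm) to 101 mm from the centre, 16 mm wide, from 40 to 54 mm above the underside: pinch one across its width from above, some 84 mm from the centre. The two grips are alike.
- cup_a: Bystander: clear plastic cup, 74 mm rim, 85 mm high, origin under its centre.
- cup_b: Bystander: a second clear cup of the same size.
- cauldron_a: Bystander: small round black pot without grips, 74 mm across, 55 mm high, origin under its centre.
- cauldron_b: Bystander: a second small black pot of the same size.
- jar: Bystander: closed jar, 64 mm diameter, 90 mm high, origin under its centre.
- dropper: Bystander: white-bulbed dropper lying flat, 150 mm long along its x, 24 mm high, origin on the table.
Things that resemble listed ones, but are neither listed nor needed, are in the scene too. Leave any red look-alike of the pot alone.

How it is judged:
By the outcome, as a careful person would: the job done as asked, in the order asked, and still so for the second after the job is handed in, with the robot touching nothing.
It also fails if it takes over 58 s, if anything falls off the work surface, if the arm or the gripper's body presses on something with over 40 N, if the wrist force passes 120 N, or if a joint passes its speed limit or range.

## Robot

A 7-joint arm with a two-finger parallel gripper is mounted at the origin on the work surface. World frame = base frame: x ahead of the robot, y to its left, z up, the work surface at z = 0. Lengths are in mm, angles in rad, forces in N, time in s.
With the tool pointing down it reaches from about 400 to 875 mm from the base axis. Payload 4.4 kg.
Tool frame: the origin (TCP) lies between the finger pads; the fingertips stand 22 mm ahead of it and the grasp point (between the pads) lies 3 mm ahead of it; z points along the fingers, y is the line along which they close (so a half turn about z gives the same grasp; the last joint's range is limited). The gripper opens to 85 mm and grips with 20 to 120 N. Pads are 22 mm wide; open, the fingers measure 114 mm over their backs; the gripper's body (76 mm by 85 mm) begins 54 mm behind the grasp point. The pads swing forward as they close: fully open they stand 13 mm farther back than shut.
Start: joints at [-1.334, 0.628, 0.038, 1.517, -0.027, 0.996, -0.02], TCP at [193.803, 620.45, 253.313] pointing down, gripper open.
Joint ranges: [-3.06, 3.06], [-0.37, 2.12], [-1.25, 1.32], [0.18, 2.47], [-1.1, 4.24], [0.23, 1.98], [-2.94, 2.94]. Speed limits (rad/s): [2.57, 2.57, 3.14, 3.14, 3.14, 3.14, 3.14].

## Interface

Orientations are given as [roll, pitch, yaw] about the fixed x, y, z axes, in that order (R = Rz(yaw) Ry(pitch) Rx(roll)).
In Python, from cell import ctrl gives the robot as it stands.
- The arm moves only by the tool step_arm, never from a script. Its argument "plan" is a list of rows, each an object of numbers: "dx", "dy", "dz": the shift along the tool's x, y, z scaled (see below); "ax", "ay", "az": the turn, a rotation vector about the tool's x, y, z scaled (see below); "gripper": the opening, from 0 (shut) to 1 (fully open). A call has 1 to 20 rows; each row shifts and turns the commanded pose from where the row before left it, along the tool's axes as they then stand; what a row does not reach is not made up. The controller multiplies each number of a shift by 0.3 m and each number of a turn by 90 degrees. A row lasts 1/8 s, in which the tool goes at most 62.5 mm and 10.7 degrees, less where a joint would pass 70% of its speed; a pose out of reach is approached as far as the arm can. A call with a number of a shift or a turn outside -1 to 1 is refused whole. A call with a gripper value outside its range is refused whole. The fingers move at their own pace and stop on an object; the grip force is fixed at half the most. Time passes only in rows, so rows that do not move let the fingers close. It gives the time, the measured TCP pose, the force, the opening and the grip force at its end, in the units of the state.
- ctrl.read_state(): the state, without advancing time (a new reading comes with each control period).
- ctrl.get_image(name): name is "scene" or "side" or "wrist"; returns a dict with "color" (420x560x3 uint8, red, green, blue), "range_z" (420x560 float32, mm along the optical axis (not along the pixel's ray), 0 where there is no reading), "fx", "fy", "cx", "cy" (pixels), "T" (4x4, takes a point from camera to world coordinates); the wrist camera has in their place "T_tool_cam" (4x4, takes a point from camera to tool coordinates, whose origin is the TCP and whose axes are the flange's). Camera axes: x right, y down, z forward; pixel columns grow to the right and rows downward; lengths in mm; the calibration is good to about 2 mm. A picture is of the moment at which its call begins: read the wrist's pose just before it.
- ctrl.finish_job(): hands the job in; it is judged then, once.
The state is a dict: "clock": time; "qpos": joint angles; "qd": joint speeds; "tau": joint torques, N m; "eef_pos": TCP position; "tool_rot": TCP orientation; "force": force on the tool from outside, world axes, zero at the start; "torque": the same for the moment, N m; "width": finger opening in mm; "gripper_force": force on a finger pad.
Only numpy, scipy, OpenCV 4.12 (cv2) and the standard library are available. Lean on these libraries where they do the work, as an engineer would, in place of code of your own. Each camera call takes 0.05 s, during which the arm holds its last target. There are 200 camera calls.

## Working session

There is one attempt and no reset: what is moved stays moved. The work goes in short steps, Python scripts to look and compute and a tool call to move; the robot and the scene stay as the last step left them, time stands still between calls to the robot, and variables do not carry over. Pictures are saved under pics/ and viewed, at most 10 in all, crops included, and the job is handed in when it is done.

Besides the shell and the picture viewer there is one more tool, called after "Call:" as name([rows], argument=value, ...), one row to a line, values as JSON. step_arm: Moves the arm, as the interface text tells. Shifts and turns lie within -1 to 1; 1 stands for 0.3 m of shift or 90 degrees of turn. Its arguments: {"type":"object","properties":{"plan":{"type":"array"}},"required":["plan"]}

```bash
mkdir -p pics; ls
cat > h.py <<'E'
import numpy as np, cv2
from cell import ctrl
def grab(n):
    s=ctrl.read_state(); im=ctrl.get_image(n); return s,im
def save(im,f,crop=None,scale=1):
    c=im["color"][:,:,::-1]
    if crop: c=c[crop[1]:crop[3],crop[0]:crop[2]]
    cv2.imwrite("pics/"+f,cv2.resize(c,None,fx=scale,fy=scale))
def cloud(im,T=None):
    T=im["T"] if T is None else T
    z=im["range_z"]; v,u=np.mgrid[:z.shape[0],:z.shape[1]]
    P=np.stack([(u-im["cx"])/im["fx"]*z,(v-im["cy"])/im["fy"]*z,z],-1)
    W=P@T[:3,:3].T+T[:3,3]; W[z==0]=np.nan
    return W
def ray(im,u,v,h,T=None):
    T=im["T"] if T is None else T
    d=T[:3,:3]@np.array([(u-im["cx"])/im["fx"],(v-im["cy"])/im["fy"],1]); o=T[:3,3]
    return o+d*(h-o[2])/d[2]
E
python3 - <<'E'
from h import *
import pickle
for n in("scene","side"):
    s,im=grab(n); save(im,n+"0.png"); pickle.dump(im,open(n+".pkl","wb"))
    print(n,im["T"].round(2).tolist(),im["fx"])
print(s)
E
```

```text
pics
scene [[-0.45, 0.65, -0.61, 1220.96], [0.89, 0.31, -0.32, 409.82], [-0.02, -0.69, -0.72, 1056.86], [0.0, 0.0, 0.0, 1.0]] 416.3872971038548
side [[-0.84, -0.27, 0.47, -354.46], [-0.54, 0.45, -0.71, 1256.93], [-0.01, -0.85, -0.52, 1095.5], [0.0, 0.0, 0.0, 1.0]] 541.4120344683349
{'clock': 0.05, 'qpos': array([-1.33381405,  0.62929017,  0.03845839,  1.51837297, -0.02702803,
        0.99627602, -0.01998896]), 'qd': array([-4.60747545e-05, -5.05929357e-05, -7.72303078e-04, -1.62215524e-03,
       -2.93251143e-04,  5.08153791e-04, -6.67379152e-04]), 'tau': array([ 1.64826983e-03, -5.65057147e+01,  1.23159539e+00, -1.94201124e+01,
        1.12593774e-02,  5.26391465e-03, -4.47886055e-05]), 'eef_pos': array([193.6170882 , 619.89220205, 252.42400203]), 'tool_rot': array([-3.13976436e+00,  7.33268585e-06,  2.83879277e+00]), 'force': array([-0.29239289,  0.47491533, -0.17429405]), 'torque': array([-0.01805739, -0.05926553, -0.00524841]), 'gripper_force': 0.0, 'width': 85.10346465253049}
```

View pics/scene0.png

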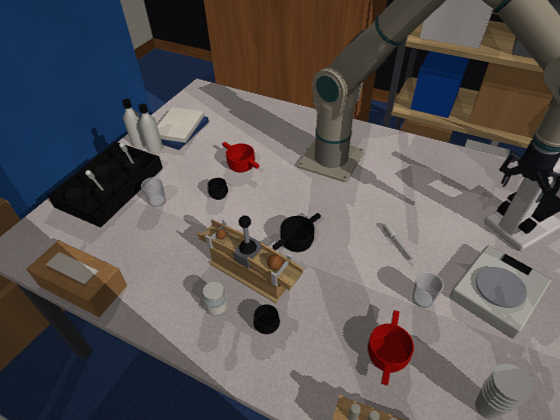

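View pics/side0.png

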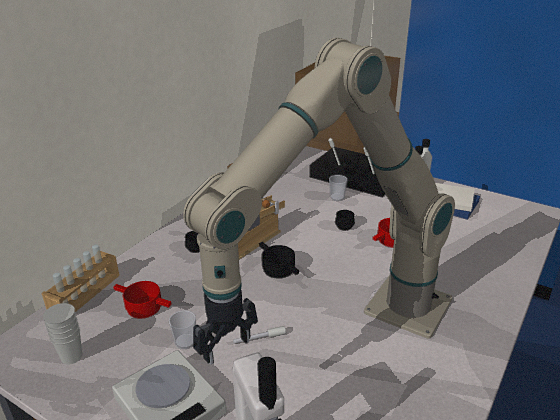

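The scene view shows the ramp at about (250,258), with the knob at (245,222), the larger-looking ball at (275,262) and the smaller at (220,235). The side view shows the black pot at (278,262).

Candidates for the pot:
- black two-gripped pot at (297,233)
- red look-alikes at (240,157) and (391,347)
- small black cauldrons without grips at (217,188) and (266,319)

I choose (297,233), which is black with two grips. Next I measure and check it in a close crop.

Run:
```python
from h import *
import pickle
im=pickle.load(open("scene.pkl","rb")); W=cloud(im)
save(im,"crop.png",(180,170,360,310),4)
hsv=cv2.cvtColor(im["color"],cv2.COLOR_RGB2HSV)
c=im["color"].astype(int)
blk=(c.max(-1)<60)
m=np.zeros_like(blk); m[205:255,270:330]=1
P=W[blk&m&(W[...,2]>34)&(W[...,2]<75)]
print("pot pts",len(P),P.min(0),P.max(0),np.percentile(P[:,2],[5,50,95]))
rim=P[P[:,2]>56]
A=np.c_[2*rim[:,:2],np.ones(len(rim))]; s=np.linalg.lstsq(A,(rim[:,:2]**2).sum(1),rcond=None)[0]
print("rim circle",s[:2],np.sqrt(s[2]+s[0]**2+s[1]**2),len(rim))
ctr=s[:2]; d=np.linalg.norm(P[:,:2]-ctr,axis=1); g=P[(d>65)&(d<110)]
print("grips",[(p.round().tolist()) for p in g])
# knob
m[:]=0; m[210:232,235:256]=1
K=W[blk&m&(W[...,2]>205)]; print("knob",len(K),K.mean(0),K.min(0),K.max(0))
# balls: brown
for n,(u0,v0,u1,v1) in dict(L=(262,248,290,276),S=(212,225,232,245)).items():
    m[:]=0;m[v0:v1,u0:u1]=1
    b=m&(hsv[...,0]<14)&(hsv[...,1]>110)
    B=W[b]; 
    print(n,b.sum(),np.nanmedian(B,0),np.nanmin(B,0),np.nanmax(B,0))
```

```text
pot pts 555 [ 3.37807203e+02 -2.06475625e-01  3.41150318e+01] [530.56012847 107.75565039  65.28354521] [35.94597183 51.53428401 61.28876454]
rim circle [437.51717389  50.79460452] 58.00326568711027 160
grips [[341.0, 83.0, 53.0], [338.0, 86.0, 52.0], [350.0, 80.0, 56.0], [347.0, 82.0, 54.0], [346.0, 85.0, 54.0], [346.0, 89.0, 56.0], [342.0, 91.0, 53.0], [353.0, 78.0, 53.0], [355.0, 82.0, 56.0], [348.0, 83.0, 51.0], [353.0, 88.0, 58.0], [349.0, 90.0, 55.0], [347.0, 93.0, 55.0], [343.0, 95.0, 51.0], [363.0, 75.0, 56.0], [363.0, 79.0, 59.0], [357.0, 80.0, 53.0], [357.0, 83.0, 54.0], [355.0, 86.0, 53.0], [354.0, 89.0, 54.0], [352.0, 92.0, 54.0], [347.0, 93.0, 50.0], [367.0, 73.0, 54.0], [363.0, 75.0, 52.0], [369.0, 81.0, 60.0], [361.0, 81.0, 53.0], [359.0, 84.0, 52.0], [359.0, 88.0, 54.0], [356.0, 90.0, 52.0], [351.0, 92.0, 48.0], [350.0, 95.0, 48.0], [372.0, 72.0, 54.0], [375.0, 76.0, 59.0], [367.0, 77.0, 52.0], [365.0, 79.0, 51.0], [364.0, 83.0, 52.0], [365.0, 87.0, 55.0], [361.0, 89.0, 52.0], [356.0, 90.0, 48.0], [354.0, 93.0, 46.0], [375.0, 73.0, 53.0], [375.0, 77.0, 55.0], [374.0, 8
[... 1242 characters left out ...]
, 49.0], [510.0, 32.0, 43.0], [528.0, 20.0, 53.0], [528.0, 24.0, 55.0], [529.0, 28.0, 57.0], [519.0, 26.0, 46.0], [517.0, 28.0, 45.0], [531.0, 18.0, 50.0], [530.0, 22.0, 51.0], [528.0, 24.0, 50.0], [526.0, 26.0, 48.0], [522.0, 28.0, 45.0], [530.0, 21.0, 46.0], [528.0, 24.0, 45.0], [526.0, 26.0, 44.0]]
knob 113 [615.57676453 -16.28359    240.83940404] [597.93516738 -32.77542942 210.40095557] [626.04809063  -4.70246629 250.93675508]
L 169 [630.50806669  78.8310347  137.52550513] [604.97312428  57.1969887  114.25943223] [645.18350086  93.73329914 147.79633   ]
S 68 [ 601.21214022 -114.37933174  123.66038608] [ 584.27264845 -128.13467911   99.71514724] [ 612.62177757 -105.6582556   132.6250194 ]
```

View pics/crop.png

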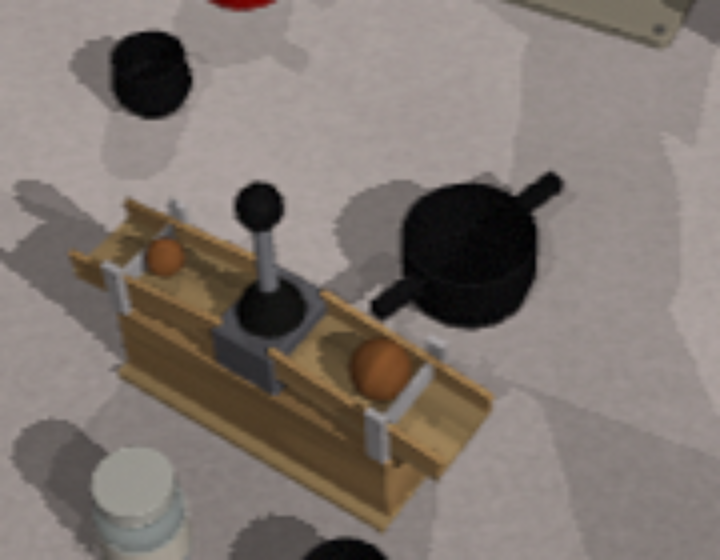

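The crop confirms the choice: a black pot with two bar grips at (470,250). The large ball is at (381,370) in the +y lane and the small one at (165,257) in the -y lane. Next is the ramp axis and the bystanders near the path.

Run:
```python
from h import *
import pickle
im=pickle.load(open("scene.pkl","rb")); W=cloud(im)
hsv=cv2.cvtColor(im["color"],cv2.COLOR_RGB2HSV)
wood=(hsv[...,0]>8)&(hsv[...,0]<26)&(hsv[...,1]>75)
box=np.zeros_like(wood); box[215:305,190:312]=1
P=W[wood&box&(W[...,2]>85)&(W[...,2]<140)]
r=cv2.minAreaRect(P[:,:2].astype(np.float32)); print("ramp rect",r,cv2.boxPoints(r).round())
# other things near the path: height map clusters
h=(W[...,2]>25)&(W[...,0]>350)&(W[...,0]<900)&(W[...,1]>-150)&(W[...,1]<420)
n,l,st,_=cv2.connectedComponentsWithStats(h.astype(np.uint8))
for i in range(1,n):
    if st[i,4]>25:
        Q=W[l==i]; print(st[i],np.percentile(Q,2,0).round(),np.percentile(Q,98,0).round())
# pot grips in image: minAreaRect of black pts 36<z<60 
c=im["color"].max(-1); m=np.zeros_like(wood); m[205:255,270:330]=1
P=W[(c<60)&m&(W[...,2]>40)&(W[...,2]<62)]
d=np.linalg.norm(P[:,:2]-[436,53],axis=1)
a=P[(d>68)&(P[:,0]<400)].mean(0);b=P[(d>68)&(P[:,0]>470)].mean(0); print("grips",a,b,"ang",np.degrees(np.arctan2(b[1]-a[1],b[0]-a[0])),(a+b)/2)
```

```text
ramp rect ((612.8074340820312, -21.216705322265625), (332.9281311035156, 76.35734558105469), 82.44847869873047) [[ 553. -181.]
 [ 629. -191.]
 [ 673.  139.]
 [ 597.  149.]]
[ 205  214  115   82 4319] [ 384. -138.   28.] [663. 135. 237.]
[202 281  25  32 614] [734. -72.  28.] [789. -17.  94.]
[253 304  27  30 365] [714.  75.  26.] [780. 140.  58.]
[367 310  32  56 385] [583. 375.  26.] [731. 419.  62.]
[335 395  31  25 497] [857. 360.  71.] [900. 418. 135.]
grips [357.42523267  85.24072364  52.50934251] [515.38227938  24.99407614  52.53871374] ang -20.877430572696245 [436.40375602  55.11739989  52.52402812]
```

```bash
cat >> h.py <<'E'
from scipy.spatial.transform import Rotation as Rot
def tool(ydeg,tilt=0):
    """rotation with tool y at ydeg in the plane; z leans by tilt deg towards ydeg-90"""
    y=np.array([np.cos(np.radians(ydeg)),np.sin(np.radians(ydeg)),0]); a=np.array([y[1],-y[0],0])
    t=np.radians(tilt); z=np.sin(t)*a-np.cos(t)*np.array([0,0,1]); x=np.cross(y,z)
    return np.stack([x,y,z],1)
def go(grasp,R):
    """print turn (units, first) and shift (units, in the axes before / after that turn) to bring the grasp point there"""
    s=ctrl.read_state(); C=Rot.from_euler("xyz",s["tool_rot"]).as_matrix()
    tcp=np.asarray(grasp,float)-3*R[:,2]; d=tcp-s["eef_pos"]
    rv=Rot.from_matrix(C.T@R).as_rotvec()
    print("t",s["clock"],"shift before turn",(C.T@d/300).round(3),"after",(R.T@d/300).round(3),"mm",d.round(1),"rows",np.linalg.norm(d)/62.5,"| turn",(np.degrees(rv)/90).round(4),"rows",np.degrees(np.linalg.norm(rv))/10.7)
E
python3 -c "
from h import *
go([510,24.5,150],tool(69.1,15))
im=ctrl.get_image('scene')
print('cup',ray(im,427,303,0),'dropper',ray(im,395,240,5))"
```

```text
t 0.1 shift before turn [-1.596 -1.579  0.335] after [-1.547 -1.478  0.758] mm [ 315.6 -595.2  -99.6] rows 10.896178041899384 | turn [ 0.0041 -0.1666  0.0394] rows 1.4400227377398287
cup [482.47049314 487.40197321   0.        ] dropper [299.65665986 341.49976927   5.        ]
```

Call:
step_arm([
  {"dx": -0.114, "dy": -0.113, "dz": 0.0, "gripper": 0.7},
  {"dx": -0.114, "dy": -0.113, "dz": 0.0, "gripper": 0.7},
  {"dx": -0.114, "dy": -0.113, "dz": 0.0, "gripper": 0.7},
  {"dx": -0.114, "dy": -0.113, "dz": 0.0, "gripper": 0.7},
  {"dx": -0.114, "dy": -0.113, "dz": 0.0, "gripper": 0.7},
  {"dx": -0.114, "dy": -0.113, "dz": 0.0, "gripper": 0.7},
  {"dx": -0.114, "dy": -0.113, "dz": 0.0, "gripper": 0.7},
  {"dx": -0.114, "dy": -0.113, "dz": 0.0, "gripper": 0.7},
  {"dx": -0.114, "dy": -0.113, "dz": 0.0, "gripper": 0.7},
  {"dx": -0.114, "dy": -0.113, "dz": 0.0, "gripper": 0.7},
  {"dx": -0.114, "dy": -0.113, "dz": 0.0, "gripper": 0.7},
  {"dx": -0.114, "dy": -0.113, "dz": 0.0, "gripper": 0.7},
  {"dx": -0.114, "dy": -0.113, "dz": 0.0, "gripper": 0.7},
  {"dx": -0.114, "dy": -0.113, "dz": 0.0, "gripper": 0.7},
  {"ax": 0.002, "ay": -0.083, "az": 0.02, "gripper": 0.7},
  {"ax": 0.002, "ay": -0.083, "az": 0.02, "gripper": 0.7},
  {"gripper": 0.7},
])

```text
invalid input
```

Run:
```python
from h import *
go([510,24.5,150],tool(69.1,15))
s,im=grab("wrist"); save(im,"w1.png")
C=np.eye(4); C[:3,:3]=Rot.from_euler("xyz",s["tool_rot"]).as_matrix(); C[:3,3]=s["eef_pos"]
T=C@im["T_tool_cam"]; print(im["T_tool_cam"].round(2).tolist(),s["eef_pos"])
W=cloud(im,T); blk=im["color"].max(-1)<60
P=W[blk&(W[...,2]>40)&(W[...,2]<64)&(W[...,0]<560)&(W[...,0]>320)&(W[...,1]>-30)&(W[...,1]<130)]
print(len(P))
if len(P):
    rim=P[P[:,2]>57]; A=np.c_[2*rim[:,:2],np.ones(len(rim))]; q=np.linalg.lstsq(A,(rim[:,:2]**2).sum(1),rcond=None)[0]
    print("rim",q[:2],np.sqrt(q[2]+q[0]**2+q[1]**2),rim[:,2].max())
    d=np.linalg.norm(P[:,:2]-[436,53],axis=1); g=P[(d>66)&(P[:,0]>470)&(P[:,2]>50)&(P[:,2]<57)]
    if len(g): print("far grip",cv2.minAreaRect(g[:,:2].astype(np.float32)),np.median(g[:,2]))
```

```text
t 0.15 shift before turn [-1.596 -1.58   0.335] after [-1.547 -1.478  0.759] mm [ 315.6 -595.2  -99.7] rows 10.897128304077789 | turn [ 0.0043 -0.1666  0.0393] rows 1.4400152873102423
[[-0.0, -0.96, -0.27, 69.69], [1.0, -0.0, 0.0, 0.43], [-0.0, -0.27, 0.96, -119.84], [0.0, 0.0, 0.0, 1.0]] [193.68986829 620.02424933 252.61744566]
0
```

View pics/w1.png

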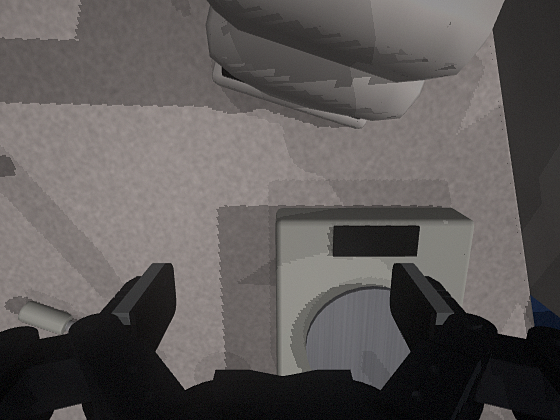

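The wrist view shows only the scale and its disc under the start pose at about (375,290), because the plan was refused and the arm has not moved. I'll retry with all seven fields in every row.

Call:
step_arm([
  {"dx": -0.114, "dy": -0.113, "dz": 0, "ax": 0, "ay": 0, "az": 0, "gripper": 0.7},
  {"dx": -0.114, "dy": -0.113, "dz": 0, "ax": 0, "ay": 0, "az": 0, "gripper": 0.7},
  {"dx": -0.114, "dy": -0.113, "dz": 0, "ax": 0, "ay": 0, "az": 0, "gripper": 0.7},
  {"dx": -0.114, "dy": -0.113, "dz": 0, "ax": 0, "ay": 0, "az": 0, "gripper": 0.7},
  {"dx": -0.114, "dy": -0.113, "dz": 0, "ax": 0, "ay": 0, "az": 0, "gripper": 0.7},
  {"dx": -0.114, "dy": -0.113, "dz": 0, "ax": 0, "ay": 0, "az": 0, "gripper": 0.7},
  {"dx": -0.114, "dy": -0.113, "dz": 0, "ax": 0, "ay": 0, "az": 0, "gripper": 0.7},
  {"dx": -0.114, "dy": -0.113, "dz": 0, "ax": 0, "ay": 0, "az": 0, "gripper": 0.7},
  {"dx": -0.114, "dy": -0.113, "dz": 0, "ax": 0, "ay": 0, "az": 0, "gripper": 0.7},
  {"dx": -0.114, "dy": -0.113, "dz": 0, "ax": 0, "ay": 0, "az": 0, "gripper": 0.7},
  {"dx": -0.114, "dy": -0.113, "dz": 0, "ax": 0, "ay": 0, "az": 0, "gripper": 0.7},
  {"dx": -0.114, "dy": -0.113, "dz": 0, "ax": 0, "ay": 0, "az": 0, "gripper": 0.7},
  {"dx": -0.114, "dy": -0.113, "dz": 0, "ax": 0, "ay": 0, "az": 0, "gripper": 0.7},
  {"dx": -0.114, "dy": -0.113, "dz": 0, "ax": 0, "ay": 0, "az": 0, "gripper": 0.7},
  {"dx": 0, "dy": 0, "dz": 0, "ax": 0.002, "ay": -0.083, "az": 0.02, "gripper": 0.7},
  {"dx": 0, "dy": 0, "dz": 0, "ax": 0.002, "ay": -0.083, "az": 0.02, "gripper": 0.7},
  {"dx": 0, "dy": 0, "dz": 0, "ax": 0, "ay": 0, "az": 0, "gripper": 0.7},
])

```text
clock: 2.33
eef_pos: [506.9, 25.7, 252.7]
tool_rot: [3.141, 0.258, 2.779]
force: [-0.9, -0.1, -0.0]
width: 59.7
gripper_force: 0.0
```

```bash
cat > look.py <<'E'
from h import *
go([510,24.5,150],tool(69.1,15))
s,im=grab("wrist"); save(im,"w2.png")
C=np.eye(4); C[:3,:3]=Rot.from_euler("xyz",s["tool_rot"]).as_matrix(); C[:3,3]=s["eef_pos"]
T=C@im["T_tool_cam"]; print(s["eef_pos"],s["width"],C[:3,:3].round(2).tolist())
W=cloud(im,T); blk=im["color"].max(-1)<60
P=W[blk&(W[...,2]>40)&(W[...,2]<64)&(W[...,0]<560)&(W[...,0]>320)&(W[...,1]>-30)&(W[...,1]<130)]
print(len(P))
if len(P):
    rim=P[P[:,2]>57]; A=np.c_[2*rim[:,:2],np.ones(len(rim))]; q=np.linalg.lstsq(A,(rim[:,:2]**2).sum(1),rcond=None)[0]
    print("rim",q[:2],np.sqrt(q[2]+q[0]**2+q[1]**2),rim[:,2].max())
    d=np.linalg.norm(P[:,:2]-[436,53],axis=1); g=P[(d>66)&(P[:,0]>470)&(P[:,2]>50)&(P[:,2]<57)]
    if len(g): print("far grip",cv2.minAreaRect(g[:,:2].astype(np.float32)),np.median(g[:,2]))
E
python3 look.py
```

```text
t 2.325 shift before turn [ 0.077 -0.     0.324] after [0.078 0.    0.324] mm [  2.4  -0.9 -99.8] rows 1.5979305015249903 | turn [ 0.0006 -0.0026  0.0012] rows 0.02463484040688266
[506.89149708  25.66134945 252.73607968] 59.68030235565252 [[-0.9, 0.35, 0.24], [0.34, 0.93, -0.09], [-0.25, 0.0, -0.97]]
3387
rim [430.23183143  54.16040573] 52.4025392643621 61.485686381856226
far grip ((510.12615966796875, 23.614208221435547), (15.432193756103516, 28.155824661254883), 69.8720474243164) 53.105498229561306
```

View pics/w2.png

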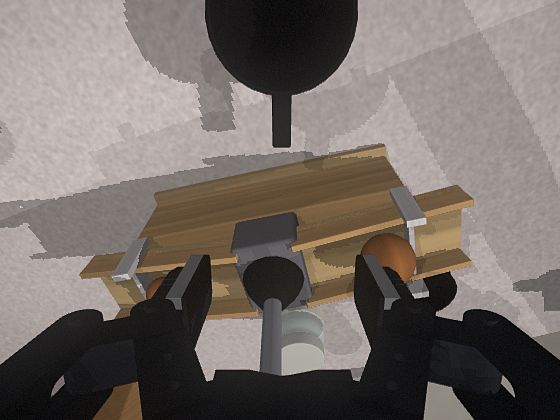

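The wrist view shows the pot's far grip at (281,120), on line with the fingers, and the ramp beyond it. Two measurements agree on the grip at about (510,24), axis −20°.

```bash
python3 -c "
from h import *
go([508,24.2,120],tool(69.6,15));go([508,24.2,45],tool(69.6,15))"
```

```text
t 2.375 shift before turn [ 0.115 -0.005  0.42 ] after [ 0.116 -0.005  0.419] mm [  -1.4   -0.9 -130.5] rows 2.0874933308404358 | turn [-0.0004 -0.0018 -0.0047] rows 0.04238463868243402
t 2.375 shift before turn [ 0.179 -0.005  0.661] after [ 0.18  -0.005  0.661] mm [  -1.4   -0.9 -205.5] rows 3.287429621282151 | turn [-0.0004 -0.0018 -0.0047] rows 0.04238463868243402
```

Call:
step_arm([
  {"dx": 0.0225, "dy": -0.001, "dz": 0.0826, "ax": 0, "ay": 0, "az": -0.005, "gripper": 0.7},
  {"dx": 0.0225, "dy": -0.001, "dz": 0.0826, "ax": 0, "ay": 0, "az": 0, "gripper": 0.7},
  {"dx": 0.0225, "dy": -0.001, "dz": 0.0826, "ax": 0, "ay": 0, "az": 0, "gripper": 0.7},
  {"dx": 0.0225, "dy": -0.001, "dz": 0.0826, "ax": 0, "ay": 0, "az": 0, "gripper": 0.7},
  {"dx": 0.0225, "dy": -0.001, "dz": 0.0826, "ax": 0, "ay": 0, "az": 0, "gripper": 0.7},
  {"dx": 0.0225, "dy": 0, "dz": 0.0826, "ax": 0, "ay": 0, "az": 0, "gripper": 0.7},
  {"dx": 0.0225, "dy": 0, "dz": 0.0826, "ax": 0, "ay": 0, "az": 0, "gripper": 0.7},
  {"dx": 0.0225, "dy": 0, "dz": 0.0826, "ax": 0, "ay": 0, "az": 0, "gripper": 0.7},
  {"dx": 0, "dy": 0, "dz": 0, "ax": 0, "ay": 0, "az": 0, "gripper": 0.7},
  {"dx": 0, "dy": 0, "dz": 0, "ax": 0, "ay": 0, "az": 0, "gripper": 0},
  {"dx": 0, "dy": 0, "dz": 0, "ax": 0, "ay": 0, "az": 0, "gripper": 0},
  {"dx": 0, "dy": 0, "dz": 0, "ax": 0, "ay": 0, "az": 0, "gripper": 0},
  {"dx": 0, "dy": 0, "dz": 0, "ax": 0, "ay": 0, "az": 0, "gripper": 0},
  {"dx": 0, "dy": 0, "dz": 0, "ax": 0, "ay": 0, "az": 0, "gripper": 0},
  {"dx": 0, "dy": 0, "dz": 0, "ax": 0, "ay": 0, "az": 0, "gripper": 0},
  {"dx": 0, "dy": 0, "dz": 0, "ax": 0, "ay": 0, "az": 0, "gripper": 0},
])

```text
clock: 4.38
eef_pos: [501.7, 15.4, 84.6]
tool_rot: [-3.112, 0.251, 2.786]
force: [0.5, 0.1, 0.1]
width: 0.1
gripper_force: 0.0
```

```bash
python3 -c "
from h import *
s=ctrl.read_state();print(s['qpos'].round(3),s['tool_rot'],s['eef_pos'])
s,im=grab('scene');save(im,'s2.png',(180,170,360,310),4)
go([508,24.2,120],tool(69.6,0))"
```

```text
[-0.087  0.671 -0.144  2.248  1.467  0.245 -0.418] [-3.11196346  0.25059088  2.78619745] [501.69941135  15.36928756  84.58544438]
t 4.425 shift before turn [-0.041  0.031 -0.123] after [-0.009  0.035 -0.128] mm [ 6.3  8.8 38.4] rows 0.6388423690883822 | turn [-0.0187  0.1595 -0.002 ] rows 1.351124424667953
```

View pics/s2.png

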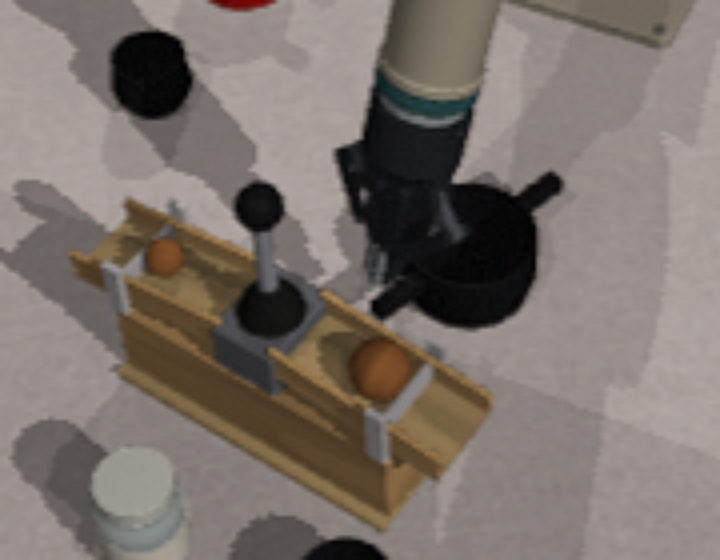

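The view shows the closed fingers just above and beside the grip at (380,280), with the pot unmoved. Joint 6 hit its lower limit because of the tilt, so I'll go upright, which still clears the ramp.

Call:
step_arm([
  {"dx": -0.02, "dy": 0.0, "dz": -0.07, "ax": 0, "ay": 0, "az": 0, "gripper": 0},
  {"dx": -0.02, "dy": 0.03, "dz": -0.07, "ax": 0, "ay": 0, "az": 0, "gripper": 0},
  {"dx": 0, "dy": 0, "dz": 0, "ax": -0.01, "ay": 0.08, "az": -0.001, "gripper": 0.7},
  {"dx": 0, "dy": 0, "dz": 0, "ax": -0.009, "ay": 0.08, "az": -0.001, "gripper": 0.7},
  {"dx": 0, "dy": 0, "dz": 0, "ax": 0, "ay": 0, "az": 0, "gripper": 0.7},
  {"dx": 0, "dy": 0, "dz": 0, "ax": 0, "ay": 0, "az": 0, "gripper": 0.7},
])

```text
clock: 5.18
eef_pos: [506.6, 22.6, 126.5]
tool_rot: [-3.132, 0.03, 2.783]
force: [-0.5, 0.2, -0.9]
width: 60.0
gripper_force: 0.0
```

```bash
python3 -c "
from h import *
s=ctrl.read_state();print(s['qpos'].round(3),s['tool_rot'],s['eef_pos'],s['width'])
go([508,24.2,45],tool(69.6,0))"
```

```text
[ 0.266  0.674 -0.57   2.037  0.684  0.605  0.431] [-3.13184024  0.02971196  2.78336244] [506.57892074  22.59189189 126.52155489] 60.03112558907306
t 5.175 shift before turn [0.005 0.009 0.262] after [-0.003  0.007  0.262] mm [  1.4   1.6 -78.5] rows 1.2568140098554006 | turn [-0.0062  0.0189 -0.0015] rows 0.16791216678927334
```

Call:
step_arm([
  {"dx": 0, "dy": 0, "dz": 0, "ax": -0.006, "ay": 0.019, "az": -0.001, "gripper": 0.7},
  {"dx": -0.001, "dy": 0.003, "dz": 0.0655, "ax": 0, "ay": 0, "az": 0, "gripper": 0.7},
  {"dx": -0.001, "dy": 0.002, "dz": 0.0655, "ax": 0, "ay": 0, "az": 0, "gripper": 0.7},
  {"dx": 0, "dy": 0.002, "dz": 0.0655, "ax": 0, "ay": 0, "az": 0, "gripper": 0.7},
  {"dx": 0, "dy": 0, "dz": 0.0655, "ax": 0, "ay": 0, "az": 0, "gripper": 0.7},
  {"dx": 0, "dy": 0, "dz": 0, "ax": 0, "ay": 0, "az": 0, "gripper": 0.7},
])

```text
clock: 5.92
eef_pos: [506.7, 25.8, 47.6]
tool_rot: [-3.14, -0.003, 2.789]
force: [0.4, 0.4, -0.3]
width: 59.8
gripper_force: 0.0
```

```bash
python3 -c "
from h import *
s=ctrl.read_state();print(s['qpos'].round(3),s['tool_rot'],s['eef_pos'],s['force'])
go([508,24.2,45],tool(69.6,0))"
```

```text
[ 0.195  0.809 -0.458  2.048  0.789  0.469  0.352] [-3.13980392e+00 -2.53504492e-03  2.78887505e+00] [506.74541457  25.79242402  47.59951621] [ 0.35816313  0.36046223 -0.34852077]
t 5.925 shift before turn [-0.006 -0.004 -0.001] after [-0.006 -0.004 -0.001] mm [ 1.3 -1.6  0.4] rows 0.0330630859552107 | turn [-0.0011 -0.0016  0.0021] rows 0.024378556049496635
```

Call:
step_arm([
  {"dx": -0.006, "dy": -0.004, "dz": 0, "ax": 0, "ay": 0, "az": 0, "gripper": 0},
  {"dx": 0, "dy": 0, "dz": 0, "ax": 0, "ay": 0, "az": 0, "gripper": 0},
  {"dx": 0, "dy": 0, "dz": 0, "ax": 0, "ay": 0, "az": 0, "gripper": 0},
  {"dx": 0, "dy": 0, "dz": 0, "ax": 0, "ay": 0, "az": 0, "gripper": 0},
  {"dx": 0, "dy": 0, "dz": 0, "ax": 0, "ay": 0, "az": 0, "gripper": 0},
  {"dx": 0, "dy": 0, "dz": 0, "ax": 0, "ay": 0, "az": 0, "gripper": 0},
  {"dx": 0, "dy": 0, "dz": -0.04, "ax": 0, "ay": 0, "az": 0, "gripper": 0},
  {"dx": 0, "dy": 0, "dz": -0.04, "ax": 0, "ay": 0, "az": 0, "gripper": 0},
  {"dx": 0, "dy": 0, "dz": -0.04, "ax": 0, "ay": 0, "az": 0, "gripper": 0},
  {"dx": 0, "dy": 0, "dz": 0, "ax": 0, "ay": 0, "az": 0, "gripper": 0},
])

```text
clock: 7.18
eef_pos: [510.8, 22.8, 85.6]
tool_rot: [3.139, 0.001, 2.784]
force: [1.3, -1.1, -2.4]
width: 14.7
gripper_force: 60.0
```

```bash
python3 -c "
from h import *
s=ctrl.read_state();print(s['qpos'].round(3),s['tool_rot'],s['eef_pos'],s['force'])
ph=np.radians(30); g=np.array([637+80*np.cos(ph),182+80*np.sin(ph),100]);print(g)
go(g,tool(120,0))
go([g[0],g[1],47],tool(120,0))"
```

```text
[ 0.252  0.753 -0.534  2.028  0.723  0.551  0.415] [3.13946922e+00 1.03115795e-03 2.78433375e+00] [510.80609899  22.83838656  85.57801466] [ 1.32035145 -1.09906721 -2.39673491]
[706.2820323 222.        100.       ]
t 7.175 shift before turn [-0.378  0.85  -0.056] after [-0.896  0.249 -0.058] mm [195.5 199.2  17.4] rows 4.473701696838782 | turn [ 0.001   0.0012 -0.5608] rows 4.716778857082644
t 7.175 shift before turn [-0.378  0.85   0.121] after [-0.896  0.249  0.119] mm [195.5 199.2 -35.6] rows 4.501149617386886 | turn [ 0.001   0.0012 -0.5608] rows 4.716778857082644
```

Call:
step_arm([
  {"dx": 0.0457, "dy": 0.1223, "dz": 0, "ax": 0, "ay": 0, "az": 0, "gripper": 0},
  {"dx": 0.0457, "dy": 0.1223, "dz": 0, "ax": 0, "ay": 0, "az": 0, "gripper": 0},
  {"dx": 0.0457, "dy": 0.1223, "dz": 0, "ax": 0, "ay": 0, "az": 0, "gripper": 0},
  {"dx": 0.0457, "dy": 0.1223, "dz": 0, "ax": 0, "ay": 0, "az": 0, "gripper": 0},
  {"dx": 0.0457, "dy": 0.1223, "dz": 0, "ax": 0, "ay": 0, "az": 0, "gripper": 0},
  {"dx": 0.0457, "dy": 0.1223, "dz": 0, "ax": 0, "ay": 0, "az": 0, "gripper": 0},
  {"dx": 0, "dy": 0, "dz": 0, "ax": 0, "ay": 0, "az": -0.08, "gripper": 0},
  {"dx": 0, "dy": 0, "dz": 0, "ax": 0, "ay": 0, "az": -0.08, "gripper": 0},
  {"dx": 0, "dy": 0, "dz": 0, "ax": 0, "ay": 0, "az": -0.08, "gripper": 0},
  {"dx": 0, "dy": 0, "dz": 0, "ax": 0, "ay": 0, "az": -0.08, "gripper": 0},
  {"dx": 0, "dy": 0, "dz": 0, "ax": 0, "ay": 0, "az": -0.08, "gripper": 0},
  {"dx": 0, "dy": 0, "dz": 0, "ax": 0, "ay": 0, "az": -0.08, "gripper": 0},
  {"dx": 0, "dy": 0, "dz": 0, "ax": 0, "ay": 0, "az": -0.08, "gripper": 0},
  {"dx": 0, "dy": 0, "dz": 0, "ax": 0, "ay": 0, "az": 0, "gripper": 0},
])

```text
clock: 8.93
eef_pos: [509.7, 257.5, 84.3]
tool_rot: [3.14, -0.001, -2.62]
force: [-0.2, 0.1, -2.7]
width: 15.2
gripper_force: 59.9
```

```bash
cat > tgt.py <<'E'
from h import *
s=ctrl.read_state();print(s['qpos'].round(3),s['tool_rot'],s['eef_pos'],s['width'])
ph=np.radians(30); g=np.array([637+80*np.cos(ph),182+80*np.sin(ph),80]);yh=np.array([.131,.991,0])
print("outer"); go(g+35*yh,tool(120,0))
print("outer low"); go(g+35*yh-[0,0,28],tool(120,0))
print("in low"); go(g-[0,0,28],tool(120,0))
E
python3 tgt.py
```

```text
[-0.059  0.872 -0.751  1.86   0.85   0.766  0.805] [ 3.13988040e+00 -5.92967591e-04 -2.62041734e+00] [509.71153567 257.50072213  84.26903463] 15.168709387563391
outer
t 8.925 shift before turn [-0.58  -0.336  0.003] after [-0.579 -0.338  0.004] mm [201.2  -0.8  -1.3] rows 3.2185784559115556 | turn [ 0.0011 -0.0004 -0.0015] rows 0.016205559670774167
outer low
t 8.925 shift before turn [-0.58  -0.336  0.097] after [-0.579 -0.338  0.098] mm [201.2  -0.8 -29.3] rows 3.25240590291317 | turn [ 0.0011 -0.0004 -0.0015] rows 0.016205559670774167
in low
t 8.925 shift before turn [-0.509 -0.429  0.097] after [-0.508 -0.43   0.098] mm [196.6 -35.5 -29.3] rows 3.230135612939245 | turn [ 0.0011 -0.0004 -0.0015] rows 0.016205559670774167
```

Call:
step_arm([
  {"dx": -0.0967, "dy": -0.056, "dz": 0, "ax": 0, "ay": 0, "az": 0, "gripper": 0},
  {"dx": -0.0967, "dy": -0.056, "dz": 0, "ax": 0, "ay": 0, "az": 0, "gripper": 0},
  {"dx": -0.0967, "dy": -0.056, "dz": 0, "ax": 0, "ay": 0, "az": 0, "gripper": 0},
  {"dx": -0.0967, "dy": -0.056, "dz": 0, "ax": 0, "ay": 0, "az": 0, "gripper": 0},
  {"dx": -0.0967, "dy": -0.056, "dz": 0, "ax": 0, "ay": 0, "az": 0, "gripper": 0},
  {"dx": -0.0967, "dy": -0.056, "dz": 0, "ax": 0, "ay": 0, "az": 0, "gripper": 0},
  {"dx": 0, "dy": 0, "dz": 0.033, "ax": 0, "ay": 0, "az": 0, "gripper": 0},
  {"dx": 0, "dy": 0, "dz": 0.033, "ax": 0, "ay": 0, "az": 0, "gripper": 0},
  {"dx": 0, "dy": 0, "dz": 0.032, "ax": 0, "ay": 0, "az": 0, "gripper": 0},
  {"dx": 0, "dy": 0, "dz": 0, "ax": 0, "ay": 0, "az": 0, "gripper": 0},
])

```text
clock: 10.18
eef_pos: [709.7, 257.2, 53.9]
tool_rot: [3.14, -0.002, -2.618]
force: [0.2, 1.1, -1.4]
width: 14.9
gripper_force: 59.9
```

```bash
python3 tgt.py
cat > pot.py <<'E'
from h import *
import sys
s,im=grab("scene"); save(im,sys.argv[1],(210,190,400,330),4)
W=cloud(im); c=im["color"].astype(int); blk=(c.max(-1)<70)
P=W[blk&(W[...,2]>52)&(W[...,2]<75)&(W[...,0]>560)&(W[...,0]<710)&(W[...,1]>125)&(W[...,1]<300)]
print(len(P),np.percentile(P,[1,99],axis=0) if len(P) else 0)
rim=P[P[:,2]>57]
A=np.c_[2*rim[:,:2],np.ones(len(rim))]; q=np.linalg.lstsq(A,(rim[:,:2]**2).sum(1),rcond=None)[0]
ctr=q[:2]; yh=np.array([.131,.991]); d=ctr-[610,-21]
print("rim",ctr,np.sqrt(q[2]+ctr@ctr),"along",d@yh,"across",d@[yh[1],-yh[0]])
E
python3 pot.py s3.png
```

```text
[-0.037  1.115 -0.766  1.287  0.798  1.051  1.184] [ 3.14019225e+00 -2.27509636e-03 -2.61796603e+00] [709.7292328  257.21087603  53.93190677] 14.931673442970077
outer
t 10.175 shift before turn [-0.002 -0.003 -0.097] after [-0.002 -0.003 -0.097] mm [ 1.1 -0.5 29.1] rows 0.4655216916571529 | turn [ 0.0009 -0.0014  0.    ] rows 0.014306168104270052
outer low
t 10.175 shift before turn [-0.002 -0.003 -0.004] after [-0.002 -0.003 -0.004] mm [ 1.1 -0.5  1.1] rows 0.02634883018792308 | turn [ 0.0009 -0.0014  0.    ] rows 0.014306168104270052
in low
t 10.175 shift before turn [ 0.069 -0.096 -0.004] after [ 0.069 -0.096 -0.004] mm [ -3.4 -35.2   1.1] rows 0.566325374820524 | turn [ 0.0009 -0.0014  0.    ] rows 0.014306168104270052
110 [[603.27750421 159.89320449  52.82294337]
 [709.5656355  273.51088765  71.95058034]]
rim [635.35876207 235.84752842] 71.80201025272186 along 257.8578984954027 across -8.516493013854557
```

View pics/s3.png

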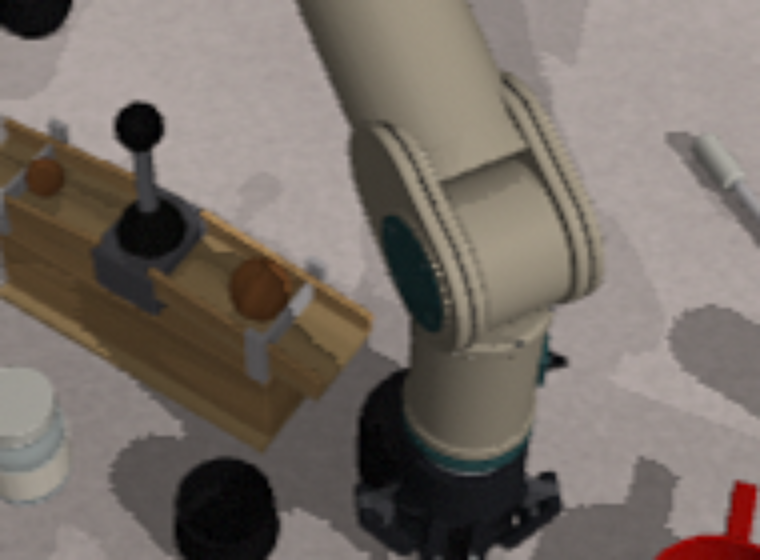

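The scene view shows the arm hiding the pot at about (400,430), with the ramp and both balls unchanged. I'll use the wrist camera for the pot relative to the ramp.

```bash
cat > wpot.py <<'E'
from h import *
import sys
s,im=grab("wrist"); save(im,sys.argv[1])
C=np.eye(4); C[:3,:3]=Rot.from_euler("xyz",s["tool_rot"]).as_matrix(); C[:3,3]=s["eef_pos"]
W=cloud(im,C@im["T_tool_cam"]); hsv=cv2.cvtColor(im["color"],cv2.COLOR_RGB2HSV); blk=im["color"].max(-1)<70
yh=np.array([.131,.991]); xh=np.array([.991,-.131])
near=blk&(np.linalg.norm(W[...,:2]-s["eef_pos"][:2]-80*C[:2,0],axis=-1)<70)
P=W[near&(W[...,2]>45)&(W[...,2]<85)]; top=np.percentile(P[:,2],98); rim=P[P[:,2]>top-3]
A=np.c_[2*rim[:,:2],np.ones(len(rim))]; q=np.linalg.lstsq(A,(rim[:,:2]**2).sum(1),rcond=None)[0]; c=q[:2]; d=c-[610,-21]
print(len(P),"rim",c,np.sqrt(q[2]+c@c),"top",top,"along",d@yh,"across",d@xh)
for k in (1,-1):  # rim height along tool x
    e=(rim[:,:2]-c)@C[:2,0]*k; print("rim z",k,np.median(rim[e>25][:,2]) if (e>25).any() else None)
wood=(hsv[...,0]>8)&(hsv[...,0]<26)&(hsv[...,1]>75)&(W[...,2]>80)&(W[...,2]<130)
Q=W[wood]; 
if len(Q):
    D=Q[:,:2]-[610,-21]; print("lane",len(Q),"along max",np.percentile(D@yh,[99,100]),"across",np.percentile(D@xh,[1,99]),"z",np.percentile(Q[:,2],[1,99]))
E
python3 wpot.py w3.png
```

```text
23441 rim [678.8419065  239.68977984] 27.493012691149588 top 80.69769441038417 along 267.361861568145 across 34.07196817967144
rim z 1 None
rim z -1 80.70458228528123
```

View pics/w3.png

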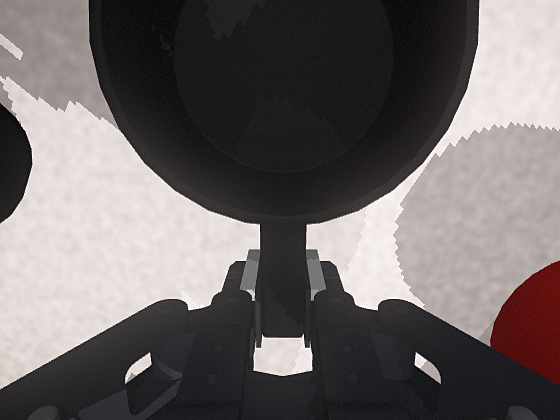

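The wrist view shows the pot at (285,90) held level and square by its grip at (283,270). My mask also took in the fingers, so I'll restrict it to rows above the grip.

```bash
sed -i 's/^near=.*/near=blk.copy(); near[222:]=0; near[:,:60]=0/; s/s,im=grab("wrist"); save(im,sys.argv\[1\])/s,im=grab("wrist")/' wpot.py; python3 wpot.py
```

```text
19593 rim [636.06863113 215.95192964] 52.20169814505016 top 65.80412898914629 along 238.2343529462684 across -5.2066893373197844
rim z 1 None
rim z -1 64.69171508455243
```

Call:
step_arm([
  {"dx": 0.0135, "dy": -0.0243, "dz": 0, "ax": 0, "ay": 0, "az": 0, "gripper": 0},
  {"dx": 0.0135, "dy": -0.0243, "dz": 0, "ax": 0, "ay": 0, "az": 0, "gripper": 0},
  {"dx": 0.0135, "dy": -0.0243, "dz": 0, "ax": 0, "ay": 0, "az": 0, "gripper": 0},
  {"dx": 0.0135, "dy": -0.0243, "dz": 0, "ax": 0, "ay": 0, "az": 0, "gripper": 0},
  {"dx": 0, "dy": 0, "dz": 0, "ax": 0, "ay": 0, "az": 0, "gripper": 0},
  {"dx": 0, "dy": 0, "dz": 0.008, "ax": 0, "ay": 0, "az": 0, "gripper": 0},
  {"dx": 0, "dy": 0, "dz": 0.007, "ax": 0, "ay": 0, "az": 0, "gripper": 0},
  {"dx": 0, "dy": 0, "dz": 0, "ax": 0, "ay": 0, "az": 0, "gripper": 0},
])

```text
clock: 11.32
eef_pos: [711.2, 224.5, 50.3]
tool_rot: [3.14, -0.0, -2.618]
force: [-0.5, 0.6, -0.6]
width: 15.2
gripper_force: 60.0
```

```bash
python3 wpot.py; python3 tgt.py|head -1
```

```text
16834 rim [636.5750457  182.77455338] 52.19033113635531 top 60.82730016248545 along 205.4219133847169 across -0.3585962030074112
rim z 1 None
rim z -1 59.68127687803258
lane 915 along max [166.75834579 167.20939878] across [25.59891944 30.76748731] z [ 83.0528812 100.2956581]
[ 0.013  1.108 -0.765  1.323  0.807  1.027  1.207] [ 3.14005036e+00  3.09155038e-05 -2.61828854e+00] [711.3541493  224.46708134  50.48168155] 14.59046825140587
```

Call:
step_arm([
  {"dx": 0, "dy": 0, "dz": 0, "ax": 0, "ay": 0, "az": 0, "gripper": 0.6},
  {"dx": 0, "dy": 0, "dz": 0, "ax": 0, "ay": 0, "az": 0, "gripper": 0.6},
  {"dx": 0, "dy": 0, "dz": 0, "ax": 0, "ay": 0, "az": 0, "gripper": 0.6},
  {"dx": 0, "dy": 0, "dz": 0, "ax": 0, "ay": 0, "az": 0, "gripper": 0.6},
  {"dx": 0, "dy": 0, "dz": -0.05, "ax": 0, "ay": 0, "az": 0, "gripper": 0.6},
  {"dx": 0, "dy": 0, "dz": -0.1, "ax": 0, "ay": 0, "az": 0, "gripper": 0.6},
  {"dx": 0, "dy": 0, "dz": -0.15, "ax": 0, "ay": 0, "az": 0, "gripper": 0.6},
  {"dx": 0, "dy": 0, "dz": -0.15, "ax": 0, "ay": 0, "az": 0, "gripper": 0.6},
  {"dx": 0, "dy": 0, "dz": -0.15, "ax": 0, "ay": 0, "az": 0, "gripper": 0.6},
  {"dx": 0, "dy": 0, "dz": -0.15, "ax": 0, "ay": 0, "az": 0, "gripper": 0.6},
  {"dx": 0, "dy": 0, "dz": -0.12, "ax": 0, "ay": 0, "az": 0, "gripper": 0.6},
  {"dx": 0, "dy": 0, "dz": 0, "ax": 0, "ay": 0, "az": 0.08, "gripper": 0.6},
  {"dx": 0, "dy": 0, "dz": 0, "ax": 0, "ay": 0, "az": 0.08, "gripper": 0.6},
  {"dx": 0, "dy": 0, "dz": 0, "ax": 0, "ay": 0, "az": 0.08, "gripper": 0.6},
  {"dx": 0, "dy": 0, "dz": 0, "ax": 0, "ay": 0, "az": 0.08, "gripper": 0.6},
  {"dx": 0, "dy": 0, "dz": 0, "ax": 0, "ay": 0, "az": 0.08, "gripper": 0.6},
  {"dx": 0, "dy": 0, "dz": 0, "ax": 0, "ay": 0, "az": 0, "gripper": 0.6},
])

```text
clock: 13.5
eef_pos: [711.5, 224.1, 313.0]
tool_rot: [3.14, 0.001, 3.038]
force: [-0.8, 0.0, 0.4]
width: 51.0
gripper_force: 0.0
```

```bash
cat > knob.py <<'E'
from h import *
s,im=grab("scene"); W=cloud(im); blk=im["color"].max(-1)<60
m=np.zeros_like(blk); m[208:232,233:258]=1
K=W[blk&m&(W[...,2]>216)&(W[...,2]<255)]
A=np.c_[2*K,np.ones(len(K))]; q=np.linalg.lstsq(A,(K**2).sum(1),rcond=None)[0]
print("knob sphere",len(K),q[:3],np.sqrt(q[3]+q[:3]@q[:3]))
b=blk&m; v,u=np.nonzero(b&(W[...,2]>214)); print("px",(u.min()+u.max())/2,(v.min()+v.max())/2,u.min(),u.max(),v.min(),v.max(),"ray",ray(im,(u.min()+u.max())/2,(v.min()+v.max())/2,232))
print(ctrl.read_state()["qpos"].round(2))
go([609,-21,335],tool(82.4)); go([609,-21,232],tool(82.4))
save(im,"s4.png",(180,170,400,320),3.6)
E
python3 knob.py
```

```text
knob sphere 111 [610.89164172 -20.33609648 233.92505312] 15.251496927559797
px 244.5 221.5 239 250 216 227 ray [609.13697481 -20.23513172 232.        ]
[-0.02  0.83 -0.75  1.1   0.53  1.4   0.78]
t 13.55 shift before turn [ 0.256 -0.847 -0.086] after [ 0.231 -0.855 -0.084] mm [-102.6 -245.    25.2] rows 4.269277132891544 | turn [0.0011 0.0003 0.019 ] rows 0.15976397617760893
t 13.55 shift before turn [ 0.256 -0.848  0.258] after [ 0.231 -0.855  0.259] mm [-102.6 -245.   -77.8] rows 4.428603330150457 | turn [0.0011 0.0003 0.019 ] rows 0.15976397617760893
```

View pics/s4.png

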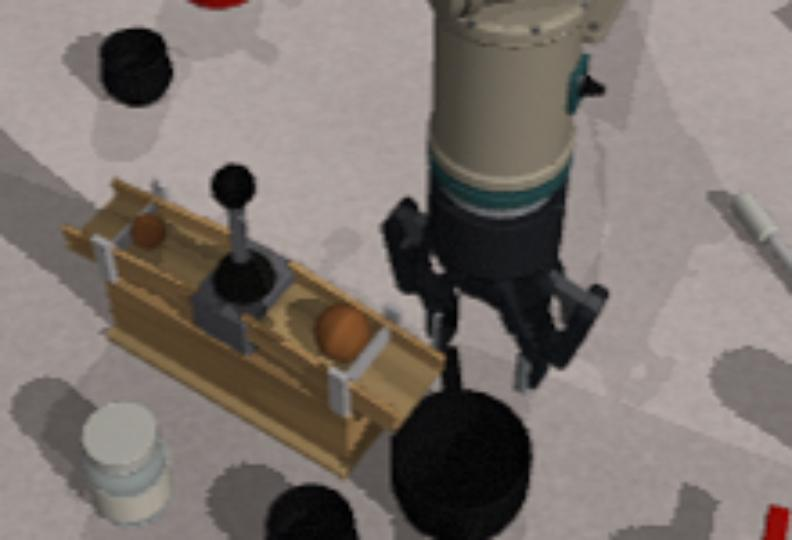

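The view shows the pot standing under the lip at (460,465), both balls still behind their gates at (343,333) and (148,231), and the knob at (233,185). Now straddle the knob.

Call:
step_arm([
  {"dx": 0, "dy": 0, "dz": -0.084, "ax": 0, "ay": 0, "az": 0.019, "gripper": 0.65},
  {"dx": 0.033, "dy": -0.1221, "dz": 0, "ax": 0, "ay": 0, "az": 0, "gripper": 0.65},
  {"dx": 0.033, "dy": -0.1221, "dz": 0, "ax": 0, "ay": 0, "az": 0, "gripper": 0.65},
  {"dx": 0.033, "dy": -0.1221, "dz": 0, "ax": 0, "ay": 0, "az": 0, "gripper": 0.65},
  {"dx": 0.033, "dy": -0.1221, "dz": 0, "ax": 0, "ay": 0, "az": 0, "gripper": 0.65},
  {"dx": 0.033, "dy": -0.1221, "dz": 0, "ax": 0, "ay": 0, "az": 0, "gripper": 0.65},
  {"dx": 0.033, "dy": -0.1221, "dz": 0, "ax": 0, "ay": 0, "az": 0, "gripper": 0.65},
  {"dx": 0.033, "dy": -0.1221, "dz": 0, "ax": 0, "ay": 0, "az": 0, "gripper": 0.65},
  {"dx": 0, "dy": 0, "dz": 0, "ax": 0, "ay": 0, "az": 0, "gripper": 0.65},
])

```text
clock: 14.68
eef_pos: [607.7, -25.1, 336.8]
tool_rot: [-3.14, -0.001, 3.003]
force: [0.2, 0.4, -0.1]
width: 55.5
gripper_force: 0.0
```

```bash
python3 -c "
from h import *
s=ctrl.read_state();print(s['qpos'].round(3),s['width'])
go([609,-20.5,231],tool(82.4))"
```

```text
[ 0.473  0.595 -0.816  1.512  0.449  1.231  1.023] 55.45993844047588
t 14.675 shift before turn [-0.002  0.016  0.343] after [-0.002  0.016  0.343] mm [   1.3    4.6 -102.8] rows 1.6470918013021318 | turn [-0.001  -0.0004 -0.0039] rows 0.034358909964411814
```

Call:
step_arm([
  {"dx": -0.002, "dy": 0.016, "dz": 0.06, "ax": 0, "ay": 0, "az": -0.004, "gripper": 0.65},
  {"dx": 0, "dy": 0, "dz": 0.07, "ax": 0, "ay": 0, "az": 0, "gripper": 0.65},
  {"dx": 0, "dy": 0, "dz": 0.07, "ax": 0, "ay": 0, "az": 0, "gripper": 0.65},
  {"dx": 0, "dy": 0, "dz": 0.07, "ax": 0, "ay": 0, "az": 0, "gripper": 0.65},
  {"dx": 0, "dy": 0, "dz": 0.073, "ax": 0, "ay": 0, "az": 0, "gripper": 0.65},
  {"dx": 0, "dy": 0, "dz": 0, "ax": 0, "ay": 0, "az": 0, "gripper": 0.65},
])

```text
clock: 15.42
eef_pos: [608.3, -14.3, 231.3]
tool_rot: [3.14, -0.005, 3.016]
force: [-0.3, -0.2, -0.1]
width: 56.1
gripper_force: 0.0
```

```bash
python3 -c "
from h import *
go([609,-20.5,231],tool(82.4)); go([609+.131*54,-20.5+.991*54,223],tool(82.4))
print(ctrl.read_state()['qpos'].round(2))"
```

```text
t 15.425 shift before turn [-0.005 -0.02  -0.009] after [-0.005 -0.02  -0.009] mm [ 0.7 -6.2  2.7] rows 0.1083043333904716 | turn [ 0.0011 -0.0032  0.0048] rows 0.04924806586079542
t 15.425 shift before turn [-0.006  0.16   0.018] after [-0.005  0.16   0.018] mm [ 7.8 47.3 -5.3] rows 0.772104604861971 | turn [ 0.0011 -0.0032  0.0048] rows 0.04924806586079542
[ 0.43  0.7  -0.76  1.64  0.54  1.03  0.94]
```

Call:
step_arm([
  {"dx": -0.001, "dy": 0.027, "dz": 0.003, "ax": 0, "ay": 0, "az": 0.004, "gripper": 0.65},
  {"dx": -0.001, "dy": 0.027, "dz": 0.003, "ax": 0, "ay": 0, "az": 0, "gripper": 0.65},
  {"dx": -0.001, "dy": 0.027, "dz": 0.003, "ax": 0, "ay": 0, "az": 0, "gripper": 0.65},
  {"dx": -0.001, "dy": 0.027, "dz": 0.003, "ax": 0, "ay": 0, "az": 0, "gripper": 0.65},
  {"dx": -0.001, "dy": 0.026, "dz": 0.003, "ax": 0, "ay": 0, "az": 0, "gripper": 0.65},
  {"dx": -0.001, "dy": 0.026, "dz": 0.003, "ax": 0, "ay": 0, "az": 0, "gripper": 0.65},
  {"dx": 0, "dy": 0, "dz": 0, "ax": 0, "ay": 0, "az": 0, "gripper": 0.65},
  {"dx": 0, "dy": 0, "dz": 0, "ax": 0, "ay": 0, "az": 0, "gripper": 0.65},
  {"dx": 0, "dy": 0, "dz": 0, "ax": 0, "ay": 0, "az": 0, "gripper": 0.65},
])

```text
clock: 16.55
eef_pos: [617.6, 30.7, 228.2]
tool_rot: [3.141, -0.001, 3.006]
force: [-1.2, -3.2, -0.6]
width: 55.4
gripper_force: 1.9
```

```bash
python3 -c "
from h import *
go([609+.131*54,-20.5+.991*54,223],tool(82.4))
s,im=grab('scene'); save(im,'s5.png',(180,170,400,320),3.6)
hsv=cv2.cvtColor(im['color'],cv2.COLOR_RGB2HSV);W=cloud(im);b=((hsv[...,0]<14)&(hsv[...,1]>110)).astype(np.uint8);b[:200]=0;b[320:]=0;b[:,:190]=0;b[:,350:]=0
n,l,st,ce=cv2.connectedComponentsWithStats(b)
for i in range(1,n):
  if st[i,4]>20: print(st[i],np.nanmedian(W[l==i],0).round())
"
```

```text
t 16.55 shift before turn [0.006 0.007 0.007] after [0.006 0.007 0.007] mm [-1.5  2.3 -2.2] rows 0.05678502256968777 | turn [ 0.0005 -0.0008 -0.0021] rows 0.019348016383353355
[217 230   9   9  66] [ 600. -115.  125.]
[308 297  17  14 147] [648. 210.  43.]
```

The ball lies in the pot (median at 648,210, z 43) and the small one has not moved. Hold briefly, let the stick back, and rise.

Call:
step_arm([
  {"dx": 0, "dy": 0, "dz": 0, "ax": 0, "ay": 0, "az": 0, "gripper": 0.65},
  {"dx": 0, "dy": 0, "dz": 0, "ax": 0, "ay": 0, "az": 0, "gripper": 0.65},
  {"dx": 0, "dy": 0, "dz": 0, "ax": 0, "ay": 0, "az": 0, "gripper": 0.65},
  {"dx": 0, "dy": 0, "dz": 0, "ax": 0, "ay": 0, "az": 0, "gripper": 0.65},
  {"dx": 0.001, "dy": -0.022, "dz": -0.002, "ax": 0, "ay": 0, "az": 0, "gripper": 0.65},
  {"dx": 0.001, "dy": -0.022, "dz": -0.002, "ax": 0, "ay": 0, "az": 0, "gripper": 0.65},
  {"dx": 0.001, "dy": -0.022, "dz": -0.002, "ax": 0, "ay": 0, "az": 0, "gripper": 0.65},
  {"dx": 0.001, "dy": -0.022, "dz": -0.002, "ax": 0, "ay": 0, "az": 0, "gripper": 0.65},
  {"dx": 0.001, "dy": -0.022, "dz": -0.002, "ax": 0, "ay": 0, "az": 0, "gripper": 0.65},
  {"dx": 0.001, "dy": -0.022, "dz": -0.002, "ax": 0, "ay": 0, "az": 0, "gripper": 0.65},
  {"dx": 0.001, "dy": -0.021, "dz": -0.002, "ax": 0, "ay": 0, "az": 0, "gripper": 0.65},
  {"dx": 0.001, "dy": -0.018, "dz": -0.002, "ax": 0, "ay": 0, "az": 0, "gripper": 0.65},
  {"dx": 0, "dy": 0, "dz": 0, "ax": 0, "ay": 0, "az": 0, "gripper": 0.65},
  {"dx": 0, "dy": 0, "dz": 0, "ax": 0, "ay": 0, "az": 0, "gripper": 0.65},
])

```text
clock: 18.35
eef_pos: [608.5, -19.0, 233.2]
tool_rot: [3.14, -0.001, 3.006]
force: [-0.3, -1.0, 0.1]
width: 55.3
gripper_force: 0.0
```

```bash
python3 -c "
from h import *
go([609,-20.5,231],tool(82.4)); print(ctrl.read_state()['force'])"
```

```text
t 18.35 shift before turn [-0.002 -0.005 -0.003] after [-0.002 -0.005 -0.003] mm [ 0.5 -1.5  0.8] rows 0.02778803049195011 | turn [ 0.001  -0.0003 -0.0016] rows 0.016270906618443385
[-0.28436227 -0.98007192  0.12358936]
```

Call:
step_arm([
  {"dx": 0, "dy": -0.004, "dz": -0.04, "ax": 0, "ay": 0, "az": 0, "gripper": 0.65},
  {"dx": 0, "dy": 0, "dz": -0.08, "ax": 0, "ay": 0, "az": 0, "gripper": 0.65},
  {"dx": 0, "dy": 0, "dz": -0.12, "ax": 0, "ay": 0, "az": 0, "gripper": 0.65},
  {"dx": 0, "dy": 0, "dz": -0.12, "ax": 0, "ay": 0, "az": 0, "gripper": 0.65},
  {"dx": 0.15, "dy": 0, "dz": 0, "ax": 0, "ay": 0, "az": 0, "gripper": 0.65},
  {"dx": 0.15, "dy": 0, "dz": 0, "ax": 0, "ay": 0, "az": 0, "gripper": 0.65},
  {"dx": 0, "dy": 0, "dz": 0, "ax": 0, "ay": 0, "az": 0, "gripper": 0.65},
  {"dx": 0, "dy": 0, "dz": 0, "ax": 0, "ay": 0, "az": 0, "gripper": 0.65},
])

```text
clock: 19.35
eef_pos: [520.2, -8.7, 342.2]
tool_rot: [3.14, 0.002, 3.006]
force: [0.3, -0.2, -0.3]
width: 55.5
gripper_force: 0.0
```

```bash
python3 knob.py
```

```text
knob sphere 113 [612.39171847 -18.10558947 236.04101954] 13.912215625475898
px 244.5 221.5 239 250 216 227 ray [609.13697481 -20.23513172 232.        ]
[ 0.56  0.45 -0.87  1.74  0.38  1.13  1.  ]
t 19.4 shift before turn [-0.298 -0.001  0.013] after [-0.298 -0.002  0.013] mm [ 88.5 -12.3  -3.9] rows 1.4315300330002518 | turn [ 0.0011  0.0008 -0.0021] rows 0.021132816825526726
t 19.4 shift before turn [-0.297 -0.001  0.357] after [-0.298 -0.002  0.356] mm [  88.5  -12.3 -106.9] rows 2.2289742248303868 | turn [ 0.0011  0.0008 -0.0021] rows 0.021132816825526726
```

View pics/s4.png

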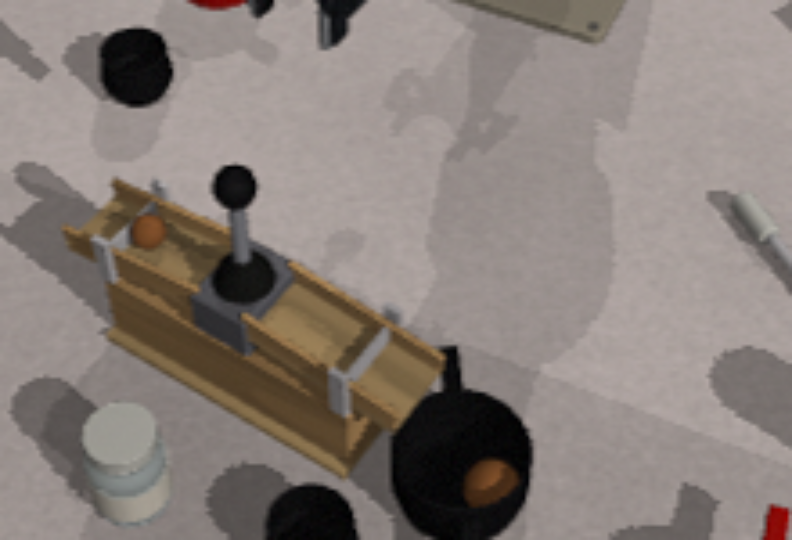

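The view shows the large ball in the upright pot at (490,482), the small ball behind its gate at (148,231), the stick upright at (234,187) and the gripper clear.

```bash
python3 -c "
from cell import ctrl
print(ctrl.finish_job())"
```

```text
the job is handed in; nothing more can be done
None
```

The job is handed in at about 19 s of the 58 s allowed: the large ball is in the upright black pot, the small ball still waits behind its own gate, and the stick is back upright with the gripper clear.

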